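# Make up two embroidery course kits

### The job

Make up the two course kits. In the three-compartment tray stand the tall thread cop and lay the beeswax cake flat, one in each of the two square compartments (either way round), and lay the needle case along the long slot; in the two-compartment tray stand the large thread reel upright in the square compartment and the thimble, open end down as it stands now, in the narrow one. Everything rests on the floor of its compartment, and the small thread reel and the scissors stay where they are.

Things in the scene. Friction and masses are not known exactly. Their poses are not given: they have to be found in the camera images.
- tray_three: Low beech kit tray with three compartments, fixed to the bench, 156 x 128 mm (x, y) and 12 mm high; lined with grey felt. Origin: centre of its underside, z up. The floor inside is 4 mm up; outer walls are 5 mm thick, dividers 4 mm thick, all 12 mm high. The long slot runs along x over the whole inner length: x -73 to 73 mm, y -59 to -15 mm. Beside it two equal square compartments: y -11 to 59 mm, x -73 to -2 mm and x 2 to 73 mm (centres at x -37.5 and 37.5, y 24 mm).
- tray_two: Smaller low beech kit tray with two compartments, fixed to the bench, 134 x 84 mm (x, y) and 12 mm high; felt-lined. Origin: centre of its underside, z up. Floor 4 mm up, outer walls 5 mm, divider 4 mm thick, all 12 mm high. Square compartment: x -62 to 12 mm, y -37 to 37 mm (centre x -25). Narrow compartment: x 16 to 62 mm, y -37 to 37 mm (centre x 39).
- cop: Tall cop of ecru thread standing upright: 40 mm wide white foot 5 mm high, thread body 32 mm in diameter up to 68 mm, a 14 mm white tube end on top, 78 mm high in all; about 60 g. Origin: centre of its underside, z along its axis.
- wax: Beeswax cake, a honey-coloured hexagonal block lying flat, 42 mm across the flats (48.5 over the corners), 24 mm high; about 40 g. Origin: centre of its underside, z up; its x axis is square to one pair of flats (the others at 60 degree steps).
- needle_case: Dark wooden needle case, an eight-sided rod lying on one side, 22 mm across the flats, 88 mm long with its brass end buttons, a brass band near the middle; about 30 g. Origin: its middle, on its axis, 11 mm above what it lies on; x runs along the case.
- reel_large: Large wooden thread reel standing upright, flanges 50 mm in diameter, 46 mm high, wound with ecru thread nearly to the flange edge; about 70 g. Origin: centre of its underside, z along its axis.
- thimble: Steel thimble standing on its open end, 21 mm in diameter at the rim, 19 mm above, 26 mm high; about 12 g. Origin: centre of its underside, z up.
- reel_small: Small wooden thread reel standing upright among the stock, 30 mm in diameter, 34 mm high; not part of any kit, stays where it is. Origin: centre of its underside.
- scissors: Small embroidery scissors lying flat among the stock, 100 mm long, 46 mm wide over the finger rings, 6 mm thick; stay where they are. Origin: on the rivet, underside; x towards the points (50 mm ahead), the rings reach 51 mm behind.

How it is judged:
By the outcome, as a careful person would: the job done as asked, in the order asked, and still so for the second after the job is handed in, with the robot touching nothing.
It also fails if it takes over 120 s, if anything falls off the work surface, if the arm or the gripper's body presses on something with over 40 N, if the wrist force passes 120 N, or if a joint passes its speed limit or range.

### The arm

A 6-joint arm with a two-finger parallel gripper is mounted at the origin on the work surface. World frame = base frame: x ahead of the robot, y to its left, z up, the work surface at z = 0. Lengths are in m, angles in rad, forces in N, time in s.
With the tool pointing down it reaches from about 0.375 to 0.925 m from the base axis. Payload 5.7 kg.
Tool frame: the origin (TCP) lies between the finger pads; the fingertips stand 25 mm ahead of it and the grasp point (between the pads) lies 6 mm ahead of it; z points along the fingers, y is the line along which they close (so a half turn about z gives the same grasp; the last joint's range is limited). The gripper opens to 85 mm and grips with 20 to 120 N. Pads are 22 mm wide; open, the fingers measure 114 mm over their backs; the gripper's body (76 mm by 85 mm) begins 54 mm behind the grasp point. The pads swing forward as they close: fully open they stand 13 mm farther back than shut.
Start: joints at [-1.224, 0.359, 1.51, -0, 1.272, -0.115], TCP at [0.267, -0.537, 0.256] pointing down, gripper open.
Joint ranges: [-2.97, 2.97], [-1.01, 2.36], [0.21, 2.38], [-0.96, 4.11], [0.2, 2.71], [-2.98, 2.98]. Speed limits (rad/s): [2.39, 2.39, 3.14, 3.14, 3.14, 3.14].

### API

Orientations are given as a unit quaternion [w, x, y, z].
In Python, from rig import state, optics, r gives the robot as it stands.
- The arm moves only by the shell command python3 -m handwheel 'ROWS' [FORCE]. ROWS is JSON, a list of rows, each a list of 3 entries, a list of its own where there are three numbers: the shift along the tool's x, y, z scaled (see below), then the turn, a rotation vector about the tool's x, y, z scaled (see below), then the opening, from -1 (shut) to 1 (fully open), so that 0 is half open. A call has 1 to 10 rows; each row shifts and turns the commanded pose from where the row before left it, along the tool's axes as they then stand; what a row does not reach is not made up. The controller multiplies each number of a shift by 0.03 m and each number of a turn by 0.1 rad. A row lasts 1/12 s, in which the tool goes at most 41.7 mm and 7.16 degrees, less where a joint would pass 70% of its speed; a pose out of reach is approached as far as the arm can. A call with a number of a shift or a turn outside -1 to 1 is refused whole. A call with a gripper value outside its range is refused whole. The fingers move at their own pace and stop on an object; FORCE is the grip in N (left out, the last holds). Time passes only in rows, so rows that do not move let the fingers close. It gives the time, the measured TCP pose, the force, the opening and the grip force at its end, in the units of the state.
- state(): the state, without advancing time (a new reading comes with each control period).
- optics.camera(name): name is "side" or "top" or "wrist"; returns a dict with "frame" (384x512x3 uint8, red, green, blue), "fx", "fy", "cx", "cy" (pixels), "view" (4x4, takes a point from world to camera coordinates); the wrist camera has in their place "T_tool_cam" (4x4, takes a point from camera to tool coordinates, whose origin is the TCP and whose axes are the flange's). Camera axes: x right, y up, looking along -z (the intrinsics and any distortion apply to the point x, -y, -z); pixel columns grow to the right and rows downward; lengths in m; the calibration is good to about 2 mm. The wrist camera is an equidistant fisheye: a pixel r from the principal point sees the ray r / f radians off the axis. A picture is of the moment at which its call begins: read the wrist's pose just before it. There is no depth.
- r.close_job(): hands the job in; it is judged then, once.
The state is a dict: "clock": time; "q": joint angles; "joint_velocities": joint speeds; "effort": joint torques, N m; "ee_pos": TCP position; "tool_rot": TCP orientation; "ft_force": force on the tool from outside, world axes, zero at the start; "torque": the same for the moment, N m; "width": finger opening in m; "gripper_force": force on a finger pad.
Only numpy, scipy, OpenCV 4.12 (cv2) and the standard library are available. Lean on these libraries where they do the work, as an engineer would, in place of code of your own. Each camera call takes 0.05 s, during which the arm holds its last target. There are 200 camera calls.

## Working session

There is one attempt and no reset: what is moved stays moved. The work goes in short steps, Python scripts to look and compute and a shell command to move; the robot and the scene stay as the last step left them, time stands still between calls to the robot, and variables do not carry over. Pictures are saved under pics/ and viewed, at most 16 in all, crops included, and the job is handed in when it is done.

```bash
mkdir -p pics; ls; python3 - <<'E'
from rig import state, optics, r
import cv2, numpy as np
s=state(); print({k:(np.round(v,4).tolist()) for k,v in s.items()})
for n in("top","side"):
    c=optics.camera(n); cv2.imwrite(f"pics/{n}0.png",c["frame"][:,:,::-1]); print(n,{k:(np.round(v,4).tolist()) for k,v in c.items() if k!="frame"})
    np.savez(f"{n}.npz",**{k:v for k,v in c.items()})
E
```

```text
pics
{'clock': 0.0, 'q': [-1.2241, 0.3595, 1.5115, 0.0, 1.2725, -0.1151], 'joint_velocities': [-0.0007, -0.0022, 0.0001, 0.0001, -0.0008, 0.0004], 'effort': [-0.0004, -52.7629, -27.8619, -0.0002, 0.0135, -0.0], 'ee_pos': [0.2671, -0.5365, 0.2554], 'tool_rot': [-0.0009, 0.9735, 0.2288, -0.0001], 'ft_force': [-0.0846, 0.3795, 0.1819], 'torque': [-0.0208, -0.0043, 0.0335], 'gripper_force': 0.0, 'width': 0.0851}
top {'fx': 368.328, 'fy': 368.328, 'cx': 255.2381, 'cy': 193.6188, 'view': [[-0.0004, -0.9997, -0.0264, 0.0111], [0.9919, -0.0037, 0.1267, -0.5519], [-0.1268, -0.0261, 0.9916, -0.7232], [0.0, 0.0, 0.0, 1.0]]}
side {'fx': 409.6388, 'fy': 409.6388, 'cx': 258.0599, 'cy': 195.6241, 'view': [[0.9561, -0.2931, -0.0071, -0.5332], [0.1756, 0.553, 0.8145, -0.1392], [-0.2348, -0.7799, 0.5802, -0.6164], [0.0, 0.0, 0.0, 1.0]]}
```

View pics/top0.png

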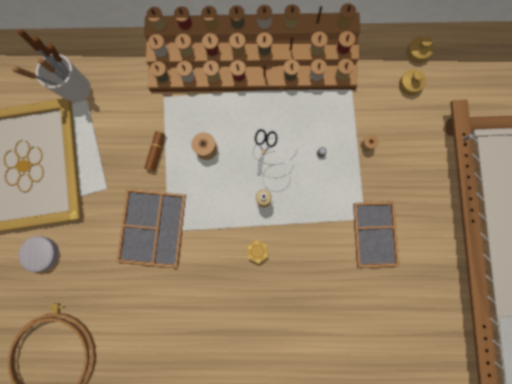

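View pics/side0.png

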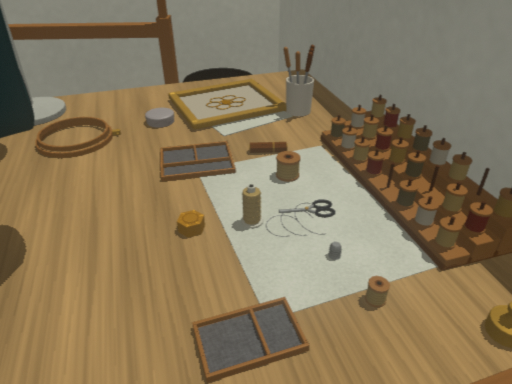

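The top picture shows tray_three at about (152,229), tray_two at (375,235), reel_large at (204,146), needle case at (155,151), cop at (264,198), wax at (258,252), thimble at (322,153) and reel_small at (369,144). The side picture confirms that all of them stand as described. I'll zoom in for corner pixels.

```bash
python3 - <<'E'
import cv2
i=cv2.imread("pics/top0.png")
a=cv2.resize(i[120:280,110:310],None,fx=4,fy=4,interpolation=cv2.INTER_CUBIC)[:600]
cv2.imwrite("pics/topL.png",a[:, :800])
cv2.imwrite("pics/topR.png",cv2.resize(i[125:275,300:410],None,fx=4,fy=4,interpolation=cv2.INTER_CUBIC))
E
```

```text
(no output)
```

View pics/topL.png

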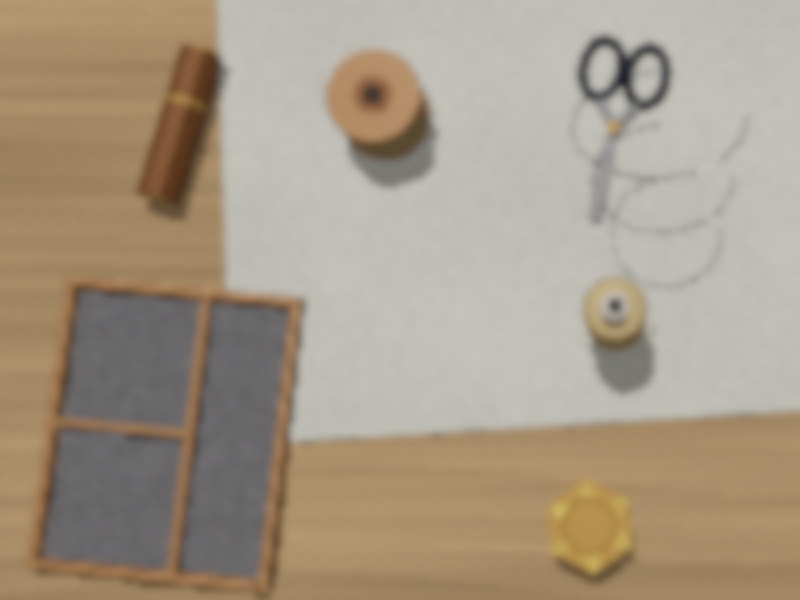

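View pics/topR.png

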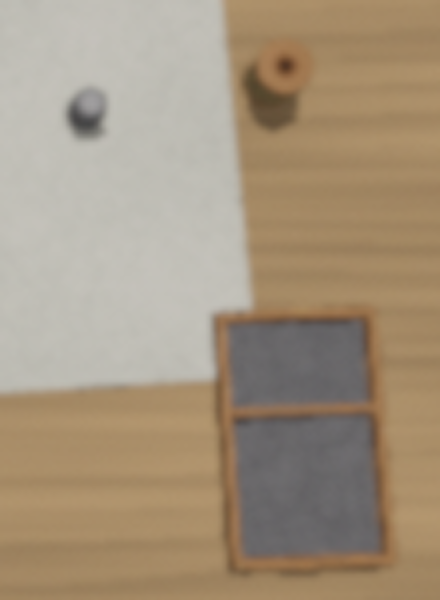

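The crops give these tray corners:
- tray_three: (68,281), (302,299), (267,594), (31,570)
- tray_two: (215,313), (374,305), (394,564), (232,572)

The object tops are:
- Left crop: reel (376,98), cop (614,304), wax (590,527), needle case ends (199,50) and (160,197).
- Right crop: thimble (90,103), small reel (285,66).

```bash
cat > h.py <<'E'
import numpy as np, cv2
from rig import state, optics
from scipy.spatial.transform import Rotation as R
def back(c,px,z):
    "pixel of a fixed camera -> world point on the plane at height z"
    M=np.array(c["view"]);d=M[:3,:3].T@[(px[0]-c["cx"])/c["fx"],-(px[1]-c["cy"])/c["fy"],-1]
    o=-M[:3,:3].T@M[:3,3]; return o+d*(z-o[2])/d[2]
def proj(c,p):
    q=np.array(c["view"])[:3]@np.append(p,1); return np.array([c["cx"]-c["fx"]*q[0]/q[2],c["cy"]+c["fy"]*q[1]/q[2]])
def rot(phi): # tool down, tool x at angle phi (deg)
    a=np.radians(phi);return R.from_matrix([[np.cos(a),np.sin(a),0],[np.sin(a),-np.cos(a),0],[0,0,-1]])
def go(x,y,z,phi=None):
    "prints tool shift and turn (controller units, totals) from here to TCP x,y,z mm and tool angle phi"
    s=state();w=s["tool_rot"];Rt=R.from_quat([w[1],w[2],w[3],w[0]])
    d=Rt.inv().apply(np.array([x,y,z])/1000-s["ee_pos"])/.03
    t=np.zeros(3) if phi is None else (Rt.inv()*rot(phi)).as_rotvec()/.1
    print("shift",d.round(2),"turn",t.round(2))
def st():
    s=state();w=s["tool_rot"];m=R.from_quat([w[1],w[2],w[3],w[0]]).as_matrix()
    print("t",round(s["clock"],2),"tcp",(np.array(s["ee_pos"])*1000).round(1),"phi",round(np.degrees(np.arctan2(m[1,0],m[0,0])),1),"tilt",np.degrees(m[:2,2]).round(2),"w",round(s["width"]*1000,1),"g",s["gripper_force"],"F",np.round(s["ft_force"],1))
E
python3 - <<'E'
from h import *
c=np.load("top.npz");sd=np.load("side.npz")
L=lambda u,v,z:back(c,(u/4+109.6,v/4+119.6),z)
Rr=lambda u,v,z:back(c,(u/4+299.6,v/4+124.6),z)
def tray(P,size,n):
    P=np.array(P)[:,:2];sx,sy=size
    # order: +x+y, +x-y, -x-y, -x+y
    l=np.array([[sx,sy],[sx,-sy],[-sx,-sy],[-sx,sy]])/2000
    q=P-P.mean(0);a=np.arctan2((l[:,0]*q[:,1]-l[:,1]*q[:,0]).sum(),(l*q).sum())
    print(n,(P.mean(0)*1000).round(1),np.degrees(a).round(2),"sides",(np.linalg.norm(P-np.roll(P,1,0),axis=1)*1000).round(1))
    return P.mean(0)
t3=tray([L(68,281,.012),L(302,299,.012),L(267,594,.012),L(31,570,.012)],(156,128),"t3")
t2=tray([Rr(215,313,.012),Rr(374,305,.012),Rr(394,564,.012),Rr(232,572,.012)],(134,84),"t2")
n1,n2=L(199,50,.02),L(160,197,.02)
print("needle",((n1+n2)/2).round(4),"len",np.linalg.norm(n1-n2),"yaw",np.degrees(np.arctan2(*(n1-n2)[1::-1])))
for n,p in dict(cop=L(614,304,.078),wax=L(590,527,.024),reel=L(376,98,.046),th=Rr(90,103,.026),rs=Rr(285,66,.034),t3=np.append(t3,.012),t2=np.append(t2,.012)).items(): print(n,(p*1000).round(1),"side px",proj(sd,p).round(1))
h=[(590,480),(632,503),(631,552),(592,577),(552,556),(550,503)]
W=[L(*p,.024) for p in h];cc=np.mean(W,0);print("wax c",cc.round(4),[ (np.degrees(np.arctan2(*(w-cc)[1::-1]))%60).round(1) for w in W],[np.linalg.norm(w-cc).round(4) for w in W])
E
```

```text
t3 [482.2 230.3] -5.09 sides [153.2 126.8 155.3 125.2]
t2 [ 469.8 -239.1] 2.01 sides [133.8  83.  133.6  82.7]
needle [0.6484 0.2269 0.02  ] len 0.08275081864305175 yaw -12.791225985004994
cop [542.6  -6.4  78. ] side px [250.3 186.1]
wax [434.2   6.5  24. ] side px [188.7 218.6]
reel [654.5 116.7  46. ] side px [286.5 157.5]
th [ 644.5 -130.7   26. ] side px [334.3 244.2]
rs [ 661.5 -231.    34. ] side px [377.5 283.8]
t3 [482.2 230.3  12. ] side px [194.6 158.1]
t2 [ 469.8 -239.1   12. ] side px [247.2 333.3]
wax c [0.4335 0.0059 0.024 ] [np.float64(1.3), np.float64(1.6), np.float64(59.7), np.float64(1.0), np.float64(4.9), np.float64(58.6)] [np.float64(0.0246), np.float64(0.0246), np.float64(0.0236), np.float64(0.0245), np.float64(0.0244), np.float64(0.0247)]
```

All sizes and cross-camera positions agree. First comes a move above the cop.

```bash
python3 -c "
from h import *
go(542.6,-6.4,160,0)"
```

```text
shift [ 16.1  -11.73   3.21] turn [-0.02  0.    4.62]
```

```bash
python3 -m handwheel '[[[0.95,-0.69,0.19],[0,0,0],1],[[0.95,-0.69,0.19],[0,0,0],1],[[0.95,-0.69,0.19],[0,0,0],1],[[0.95,-0.69,0.19],[0,0,0],1],[[0.95,-0.69,0.19],[0,0,0],1],[[0.95,-0.69,0.19],[0,0,0],1],[[0.95,-0.69,0.19],[0,0,0],1],[[0.95,-0.69,0.19],[0,0,0],1],[[0.95,-0.69,0.19],[0,0,0],1],[[0.95,-0.69,0.19],[0,0,0],1]]' 40; python3 -m handwheel '[[[0.95,-0.69,0.19],[0,0,0],1],[[0.95,-0.69,0.19],[0,0,0],1],[[0.95,-0.69,0.19],[0,0,0],1],[[0.95,-0.69,0.19],[0,0,0],1],[[0.95,-0.69,0.19],[0,0,0],1],[[0.95,-0.69,0.19],[0,0,0],1],[[0.95,-0.69,0.19],[0,0,0],1]]'; python3 -m handwheel '[[[0,0,0],[0,0,0.93],1],[[0,0,0],[0,0,0.93],1],[[0,0,0],[0,0,0.93],1],[[0,0,0],[0,0,0.93],1],[[0,0,0],[0,0,0.9],1],[[0,0,0],[0,0,0],1]]'; python3 - <<'E'
from h import *
st();go(542.6,-6.4,51,0)
p=state();w=optics.camera("wrist");cv2.imwrite("pics/w1.png",w["frame"][:,:,::-1]);print({k:np.round(v,4).tolist() for k,v in w.items() if k!="frame"})
E
```

```text
clock: 0.93
ee_pos: [0.4305, -0.2231, 0.1989]
tool_rot: [-0.0, 0.973, 0.229, -0.0]
ft_force: [0.2, -0.9, 0.4]
width: 0.0856
gripper_force: 0.0
clock: 1.52
ee_pos: [0.5445, -0.0044, 0.1589]
tool_rot: [-0.0, 0.973, 0.229, -0.0]
ft_force: [1.3, -0.8, 0.2]
width: 0.0852
gripper_force: 0.0
clock: 2.02
ee_pos: [0.5439, -0.006, 0.159]
tool_rot: [-0.0, 1.0, -0.002, -0.0]
ft_force: [0.4, 0.1, 0.3]
width: 0.0853
gripper_force: 0.0
t 2.02 tcp [543.9  -6.  159. ] phi -0.2 tilt [-0.05  0.01] w 85.3 g 0.0 F [0.4 0.1 0.3]
shift [-0.04  0.01  3.6 ] turn [-0.    0.01 -0.03]
{'fx': 297.3186, 'fy': 297.3186, 'cx': 255.8812, 'cy': 187.2795, 'T_tool_cam': [[0.0, 0.9501, 0.3119, 0.0808], [1.0, -0.0002, 0.0004, -0.0007], [0.0004, 0.3119, -0.9501, -0.1167], [0.0, 0.0, 0.0, 1.0]]}
```

View pics/w1.png

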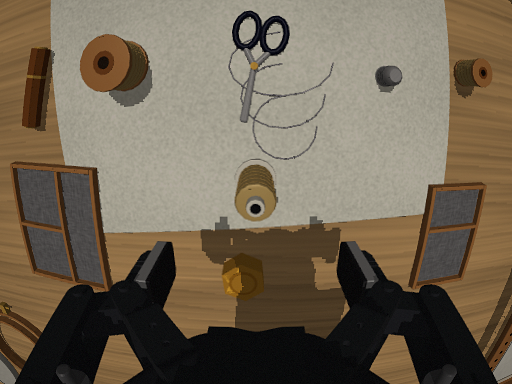

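The wrist view shows the cop's tube end at (256,208), centred between the fingers. The wax is at (243,272), the reel top at (104,62), the thimble at (391,75) and the small reel at (482,72). I'll check these positions with the fisheye model.

```bash
cat >> h.py <<'E'
WR=dict(f=297.3186,cx=255.8812,cy=187.2795,T=np.array([[0,.9501,.3119,.0808],[1,-.0002,.0004,-.0007],[.0004,.3119,-.9501,-.1167],[0,0,0,1]]))
def wback(px,z,s=None):
    "wrist pixel -> world point at height z"
    s=s or state();u=np.array([px[0]-WR["cx"],px[1]-WR["cy"]]);r=np.hypot(*u);th=r/WR["f"]
    d=np.array([np.sin(th)*u[0]/r,-np.sin(th)*u[1]/r,-np.cos(th)])
    w=s["tool_rot"];Rt=R.from_quat([w[1],w[2],w[3],w[0]]);d=Rt.apply(WR["T"][:3,:3]@d);o=Rt.apply(WR["T"][:3,3])+s["ee_pos"]
    return (1000*(o+d*(z-o[2])/d[2])).round(1)
E
python3 - <<'E'
from h import *
for n,p,z in [("cop",(256,208.5),.078),("wax",(243,278),.024),("reel",(105,62),.046),("th",(394,75),.026),("rs",(483,72),.034),("t2",None,0)]:
    if p: print(n,wback(p,z))
for p in [(12,163),(97,168),(108,288),(32,272)]:print("t3",wback(p,.012))
for p in [(430,185),(485,183),(459,287),(411,285)]:print("t2",wback(p,.012))
E
python3 -m handwheel '[[[-0.04,0,0.8],[0,0,0],1],[[0,0,0.8],[0,0,0],1],[[0,0,0.8],[0,0,0],1],[[0,0,0.7],[0,0,0],1],[[0,0,0.5],[0,0,0],1],[[0,0,0],[0,0,0],-1],[[0,0,0],[0,0,0],-1],[[0,0,0],[0,0,0],-1],[[0,0,0],[0,0,0],-1],[[0,0,0],[0,0,0],-1]]' 40;python3 -m handwheel '[[[0,0,0],[0,0,0],-1],[[0,0,0],[0,0,0],-1],[[0,0,0],[0,0,0],-1]]'
```

```text
cop [543.7  -5.4  78. ]
wax [443.9   7.8  24. ]
reel [657.5 119.   46. ]
th [ 647.2 -127.    26. ]
rs [ 665.  -228.4   34. ]
t3 [567.8 283.5  12. ]
t3 [558.3 155.6  12. ]
t3 [408.2 175.2  12. ]
t3 [415.  302.1  12. ]
t2 [ 540.9 -188.9   12. ]
t2 [ 543.8 -273.1   12. ]
t2 [ 396.3 -280.8   12. ]
t2 [ 412.3 -195.6   12. ]
clock: 2.9
ee_pos: [0.5441, -0.0063, 0.0527]
tool_rot: [0.0, 1.0, 0.0, 0.001]
ft_force: [-0.1, 0.2, 2.3]
width: 0.0313
gripper_force: 39.3
clock: 3.15
ee_pos: [0.5441, -0.0063, 0.0527]
tool_rot: [0.0, 1.0, 0.0, 0.001]
ft_force: [-0.4, 0.3, 7.0]
width: 0.0307
gripper_force: 39.3
```

```bash
python3 -m handwheel '[[[0,0,-0.5],[0,0,0],-1],[[0,0,-0.9],[0,0,0],-1],[[-0.08,-0.95,0],[0,0,0],-1],[[-0.08,-0.95,0],[0,0,0],-1],[[-0.08,-0.95,0],[0,0,0],-1],[[-0.08,-0.95,0],[0,0,0],-1],[[-0.08,-0.95,0],[0,0,0],-1],[[-0.08,-0.95,0],[0,0,0],-1],[[-0.08,-0.95,0],[0,0,0],-1],[[-0.08,-0.95,0],[0,0,0],-1]]';python3 -m handwheel '[[[-0.08,-0.9,0],[0,0,0],-1],[[0,0,0],[0,0,0.87],-1],[[0,0,0],[0,0,0],-1],[[0,0,0],[0,0,0],-1]]'; python3 - <<'E'
from h import *
st();go(521.7,250.9,57.2,-5)
w=optics.camera("wrist");cv2.imwrite("pics/w2.png",w["frame"][:,:,::-1])
E
```

```text
clock: 3.98
ee_pos: [0.5237, 0.2232, 0.0939]
tool_rot: [-0.0, 1.0, 0.0, 0.0]
ft_force: [0.8, -0.8, -0.5]
width: 0.0311
gripper_force: 39.7
clock: 4.32
ee_pos: [0.5213, 0.2489, 0.0936]
tool_rot: [0.0, 0.999, -0.042, 0.0]
ft_force: [0.5, 0.1, -0.6]
width: 0.031
gripper_force: 39.8
t 4.32 tcp [521.3 248.9  93.6] phi -4.8 tilt [ 0.01 -0.01] w 31.0 g 39.83762562274933 F [ 0.5  0.1 -0.6]
shift [ 0.01 -0.07  1.21] turn [ 0.   -0.    0.03]
```

View pics/w2.png

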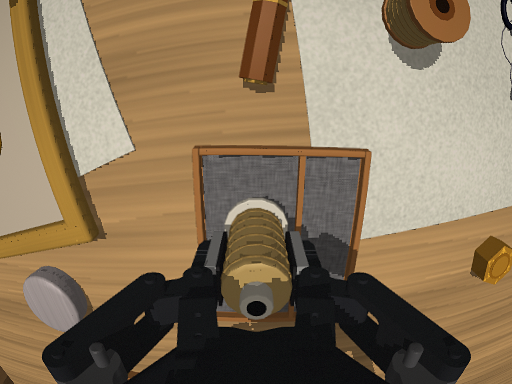

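The cop is held upright over the far-left compartment. The tray's far corners are at (195,148) and (370,151), with the divider end at (302,153). I'll refine tray_three, the needle case and the wax from this picture and then lower.

```bash
python3 - <<'E'
from h import *
a,b=wback((194.5,147.5),.012),wback((370.5,150.5),.012);print(a,b,np.linalg.norm(a-b),wback((302,154),.012))
d=(b-a)[:2]/np.linalg.norm(b-a);n=np.array([d[1],-d[0]]);yaw=np.degrees(np.arctan2(n[1],n[0]));yaw=yaw if abs(yaw)<90 else yaw+180
n=np.array([np.cos(np.radians(yaw)),np.sin(np.radians(yaw))]);print("t3 c",((a+b)/2)[:2]-78*n,yaw)
print("wax",wback((497,260),.024),"needle near end",wback((260,77),.02),"reel",wback((444,7),.046))
E
python3 -m handwheel '[[[0.01,-0.07,0.5],[0,0,0],-1],[[0,0,0.4],[0,0,0],-1],[[0,0,0.31],[0,0,0],-1],[[0,0,0],[0,0,0],-1],[[0,0,0],[0,0,0],-1]]'
```

```text
[569.3 287.3  12. ] [557.7 164.1  12. ] 123.74489888476212 [558.3 214.3  12. ]
t3 c [485.84346558 233.01181655] 354.62112526332123
wax [445.6  16.9  24. ] needle near end [611.9 238.9  20. ] reel [656.6 119.5  46. ]
clock: 4.78
ee_pos: [0.5216, 0.2501, 0.0563]
tool_rot: [0.0, 0.999, -0.044, -0.001]
ft_force: [-0.7, -0.4, -0.8]
width: 0.0309
gripper_force: 39.8
```

```bash
python3 -m handwheel '[[[0,0,0.03],[0,0,0],-1],[[0,0,0],[0,0,0],-1],[[0,0,0],[0,0,0],-1]]'; python3 -m handwheel '[[[0,0,0],[0,0,0],0.4],[[0,0,0],[0,0,0],0.4],[[0,0,0],[0,0,0],0.4],[[0,0,0],[0,0,0],0.4],[[0,0,0],[0,0,0],0.4]]';python3 -m handwheel '[[[0,0,-0.5],[0,0,0],0.4],[[0,0,-0.8],[0,0,0],0.4],[[0,0,-0.9],[0,0,0],0.4],[[0,0,-0.9],[0,0,0],0.4],[[0,0,-0.5],[0,0,0],1],[[0,0,0],[0,0,0],1]]'; python3 -c "
from h import *
st();go(437,7.5,150,0)"
```

```text
clock: 5.03
ee_pos: [0.5219, 0.2506, 0.0561]
tool_rot: [0.0, 0.999, -0.044, -0.0]
ft_force: [-0.4, -0.5, -0.9]
width: 0.031
gripper_force: 39.8
clock: 5.45
ee_pos: [0.5221, 0.2509, 0.0563]
tool_rot: [-0.0, 0.999, -0.044, 0.0]
ft_force: [-0.2, 0.5, 1.1]
width: 0.0599
gripper_force: 0.0
clock: 5.95
ee_pos: [0.5244, 0.2518, 0.1681]
tool_rot: [-0.001, 0.999, -0.044, 0.003]
ft_force: [0.3, -0.0, -0.3]
width: 0.0817
gripper_force: 0.0
t 5.95 tcp [524.4 251.8 168.1] phi -5.0 tilt [0.38 0.14] w 81.7 g 0.0 F [ 0.3 -0.  -0.3]
shift [-2.2   8.37  0.57] turn [-0.03 -0.07 -0.87]
```

```bash
python3 -m handwheel '[[[-0.25,0.93,0.06],[0,0,0],1],[[-0.25,0.93,0.06],[0,0,0],1],[[-0.25,0.93,0.06],[0,0,0],1],[[-0.25,0.93,0.06],[0,0,0],1],[[-0.25,0.93,0.06],[0,0,0],1],[[-0.25,0.93,0.06],[0,0,0],1],[[-0.25,0.93,0.06],[0,0,0],1],[[-0.25,0.93,0.06],[0,0,0],1],[[-0.2,0.93,0.06],[0,0,0],1],[[0,0,0],[0,0,-0.87],1]]';python3 -m handwheel '[[[0,0,0],[0,0,0],1]]'; python3 - <<'E'
from h import *
st();go(437,7.5,50,0)
w=optics.camera("wrist");cv2.imwrite("pics/w3.png",w["frame"][:,:,::-1])
E
```

```text
clock: 6.78
ee_pos: [0.4318, 0.0033, 0.1469]
tool_rot: [0.0, 1.0, -0.001, -0.002]
ft_force: [0.4, 0.6, 0.2]
width: 0.0853
gripper_force: 0.0
clock: 6.87
ee_pos: [0.4332, 0.0053, 0.1473]
tool_rot: [-0.0, 1.0, -0.0, -0.001]
ft_force: [-0.3, 0.2, -0.3]
width: 0.0857
gripper_force: 0.0
t 6.87 tcp [433.2   5.3 147.3] phi -0.0 tilt [-0.1   0.02] w 85.7 g 0.0 F [-0.3  0.2 -0.3]
shift [ 0.13 -0.07  3.24] turn [-0.    0.02 -0.  ]
```

View pics/w3.png

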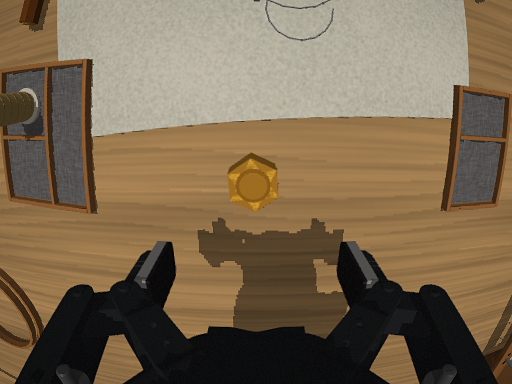

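The cop stands in its compartment at the far left (30,105). The wax top centre is at (253,186), with corners at (252,155), (279,171), (277,196), (253,211), (228,198) and (230,172).

```bash
python3 - <<'E'
from h import *
c=wback((253,185),.024);print(c)
for p in [(252,158),(279,171),(277,196),(253,211),(228,198),(230,172)]:
    q=wback(p,.024);print(q,np.degrees(np.arctan2(*(q-c)[1::-1])).round(1))
for p in [(461,86),(503,96)]:print("t2",wback(p,.012))
E
```

```text
[437.7   9.3  24. ]
[461.1  10.   24. ] 1.7
[450.  -12.5  24. ] -60.6
[427.7 -11.2  24. ] -116.0
[413.8   9.5  24. ] 179.5
[426.  31.  24.] 118.3
[449.2  28.6  24. ] 59.2
t2 [ 536.1 -195.3   12. ]
t2 [ 534.9 -260.7   12. ]
```

```bash
python3 -m handwheel '[[[0.11,-0.08,0.7],[0,0,0.05],1],[[0,0,0.8],[0,0,0],1],[[0,0,0.8],[0,0,0],1],[[0,0,0.7],[0,0,0],1],[[0,0,0.5],[0,0,0],1],[[0,0,0.31],[0,0,0],1],[[0,0,0],[0,0,0],1]]'; python3 -m handwheel '[[[0,0,0],[0,0,0],-1],[[0,0,0],[0,0,0],-1],[[0,0,0],[0,0,0],-1],[[0,0,0],[0,0,0],-1],[[0,0,0],[0,0,0],-1],[[0,0,0],[0,0,0],-1],[[0,0,0],[0,0,0],-1]]' 40; python3 -c "
from h import *
st()"
```

```text
clock: 7.5
ee_pos: [0.4366, 0.0099, 0.0318]
tool_rot: [-0.0, 1.0, -0.003, -0.002]
ft_force: [-0.7, -0.5, 0.5]
width: 0.0852
gripper_force: 0.0
clock: 8.08
ee_pos: [0.4384, 0.009, 0.0348]
tool_rot: [-0.0, 1.0, -0.003, 0.001]
ft_force: [-0.6, 1.3, 6.6]
width: 0.0414
gripper_force: 39.1
t 8.08 tcp [438.4   9.   34.8] phi -0.3 tilt [0.12 0.  ] w 41.4 g 39.10129792056978 F [-0.6  1.3  6.6]
```

```bash
python3 -m handwheel '[[[0,0,-0.5],[0,0,0],-1],[[0,0,-0.9],[0,0,0],-1],[[0.04,-0.92,0],[0,0,0],-1],[[0.04,-0.92,0],[0,0,0],-1],[[0.04,-0.92,0],[0,0,0],-1],[[0.04,-0.92,0],[0,0,0],-1],[[0.04,-0.92,0],[0,0,0],-1],[[0.04,-0.92,0],[0,0,0],-1],[[0.04,-0.92,0],[0,0,0],-1],[[0.04,-0.92,0],[0,0,0],-1]]';python3 -m handwheel '[[[0.04,-0.92,0],[0,0,0],-1],[[0,0,0],[0,0,0.82],-1],[[0,0,0],[0,0,0],-1],[[0,0,0],[0,0,0],-1]]'; python3 - <<'E'
from h import *
st();go(449.5,258.5,39,-5)
w=optics.camera("wrist");cv2.imwrite("pics/w4.png",w["frame"][:,:,::-1])
E
```

```text
clock: 8.92
ee_pos: [0.4485, 0.2311, 0.0765]
tool_rot: [-0.0, 1.0, -0.003, 0.001]
ft_force: [0.6, -0.4, 0.2]
width: 0.0417
gripper_force: 40.6
clock: 9.25
ee_pos: [0.4496, 0.2573, 0.0761]
tool_rot: [-0.0, 0.999, -0.042, 0.0]
ft_force: [-0.2, -0.7, -1.0]
width: 0.0414
gripper_force: 40.6
t 9.25 tcp [449.6 257.3  76.1] phi -4.8 tilt [0.02 0.  ] w 41.4 g 40.59216714464128 F [-0.2 -0.7 -1. ]
shift [-0.01 -0.04  1.24] turn [-0.   -0.    0.03]
```

View pics/w4.png

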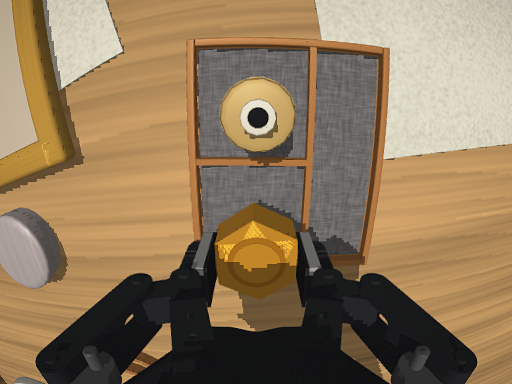

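The cop stands centred in its compartment at (258,115). The wax is held level over the near compartment. The cross divider runs from (196,161) to (308,162), and the tray's far corners are at (188,39) and (388,48).

```bash
python3 - <<'E'
from h import *
a,b=wback((188,39.5),.012),wback((388.5,48),.012);print(a,b,np.linalg.norm(a-b))
print("divider mid (local x=0,y=24)",wback((252,161.5),.012),"long div far end (73,-13)",wback((312.5,47),.012))
E
python3 -m handwheel '[[[0,-0.04,0.5],[0,0,0],-1],[[0,0,0.4],[0,0,0],-1],[[0,0,0.34],[0,0,0],-1],[[0,0,0],[0,0,0],-1],[[0,0,0],[0,0,0],-1],[[0,0,0],[0,0,0],-1]]'
```

```text
[567.8 288.5  12. ] [556.2 164.1  12. ] 124.93966543896298
divider mid (local x=0,y=24) [488.  256.7  12. ] long div far end (73,-13) [556.2 214.4  12. ]
clock: 9.8
ee_pos: [0.4498, 0.2579, 0.0386]
tool_rot: [0.0, 0.999, -0.044, -0.0]
ft_force: [-0.3, 0.3, 0.1]
width: 0.0415
gripper_force: 40.2
```

```bash
python3 -m handwheel '[[[0,0,0],[0,0,0],0.5],[[0,0,0],[0,0,0],0.5],[[0,0,0],[0,0,0],0.5],[[0,0,0],[0,0,0],0.5],[[0,0,-0.3],[0,0,0],0.5],[[0,0,-0.9],[0,0,0],0.5],[[0,0,-0.9],[0,0,0],0.5],[[0,0,-0.9],[0,0,0],0.5],[[0,0,-0.9],[0,0,0],1],[[0,0,0],[0,0,0],1]]'; python3 -c "
from h import *
st();go(580,229,150,-12.8)"
```

```text
clock: 10.63
ee_pos: [0.4529, 0.2598, 0.1611]
tool_rot: [-0.002, 0.999, -0.043, 0.004]
ft_force: [1.5, 0.4, 0.0]
width: 0.0847
gripper_force: 0.0
t 10.63 tcp [452.9 259.8 161.1] phi -5.0 tilt [0.48 0.21] w 84.7 g 0.0 F [1.5 0.4 0. ]
shift [4.31 0.66 0.4 ] turn [-0.05 -0.08  1.36]
```

```bash
python3 -m handwheel '[[[0.9,0.07,0.06],[0,0,0],1],[[0.9,0.07,0.06],[0,0,0],1],[[0.9,0.07,0.06],[0,0,0],1],[[0.9,0.07,0.06],[0,0,0],1],[[0.9,0.07,0.06],[0,0,0],1],[[0.9,0.07,0.06],[0,0,0],1],[[0.8,0.07,0],[0,0,0],1],[[0,0,0],[0,0,0.7],1],[[0,0,0],[0,0,0.66],1],[[0,0,0],[0,0,0],1]]'; python3 - <<'E'
from h import *
st();go(648.4,226.9,33,-12.8)
w=optics.camera("wrist");cv2.imwrite("pics/w5.png",w["frame"][:,:,::-1])
E
```

```text
clock: 11.47
ee_pos: [0.634, 0.2273, 0.1444]
tool_rot: [0.0, 0.994, -0.113, -0.0]
ft_force: [0.7, -0.7, -0.2]
width: 0.0854
gripper_force: 0.0
t 11.47 tcp [634.  227.3 144.4] phi -12.9 tilt [-0.04 -0.  ] w 85.4 g 0.0 F [ 0.7 -0.7 -0.2]
shift [ 0.47 -0.1   3.71] turn [ 0.    0.01 -0.03]
```

View pics/w5.png

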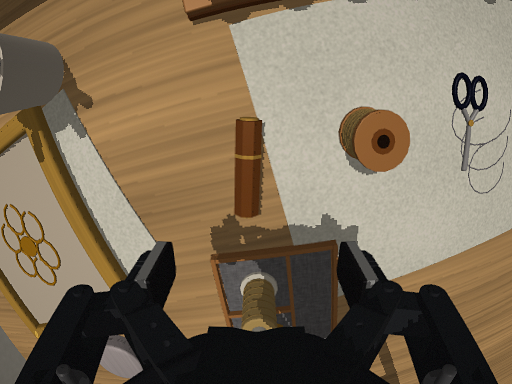

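The case spans (249,118) to (247,216), vertical in the picture, so φ is right. The reel top is at (383,141).

```bash
python3 - <<'E'
from h import *
a,b=wback((249.5,119),.015),wback((247.5,216),.012);m=(a+b)/2
print(a,b,np.linalg.norm(a-b),"yaw",np.degrees(np.arctan2(*(a-b)[1::-1])),m,"reel",wback((382,140),.046))
go(m[0]-2,m[1],34,-12.8)
E
```

```text
[692.6 220.2  15. ] [607.4 241.9  12. ] 87.97118846531521 yaw -14.289133542174692 [650.   231.05  13.5 ] reel [659.7 122.1  46. ]
shift [ 0.44 -0.23  3.68] turn [0.   0.01 0.01]
```

```bash
python3 -m handwheel '[[[0.3,-0.22,0.7],[0,0,0.1],1],[[0,0,0.8],[0,0,0],1],[[0,0,0.8],[0,0,0],1],[[0,0,0.7],[0,0,0],1],[[0,0,0.5],[0,0,0],1],[[0,0,0.2],[0,0,0],1],[[0,0,0],[0,0,0],1],[[0,0,0],[0,0,0],1]]'; python3 -c "
from h import *
st()"; python3 -m handwheel '[[[0,0,0],[0,0,0],-1],[[0,0,0],[0,0,0],-1],[[0,0,0],[0,0,0],-1],[[0,0,0],[0,0,0],-1],[[0,0,0],[0,0,0],-1],[[0,0,0],[0,0,0],-1],[[0,0,0],[0,0,0],-1],[[0,0,0],[0,0,0],-1],[[0,0,0],[0,0,0],-1]]' 40; python3 -c "
from h import *
st()"
```

```text
clock: 12.18
ee_pos: [0.6441, 0.2322, 0.0342]
tool_rot: [-0.0, 0.993, -0.116, 0.0]
ft_force: [0.6, -0.0, 0.9]
width: 0.0855
gripper_force: 0.0
t 12.18 tcp [644.1 232.2  34.2] phi -13.3 tilt [0.01 0.01] w 85.5 g 0.0 F [ 0.6 -0.   0.9]
clock: 12.93
ee_pos: [0.6445, 0.2321, 0.0344]
tool_rot: [-0.0, 0.993, -0.116, 0.0]
ft_force: [-1.1, -0.4, 5.5]
width: 0.0206
gripper_force: 39.7
t 12.93 tcp [644.5 232.1  34.4] phi -13.4 tilt [0.05 0.02] w 20.6 g 39.715819861739874 F [-1.1 -0.4  5.5]
```

```bash
python3 -m handwheel '[[[0,0,-0.5],[0,0,0],-1],[[0,0,-0.9],[0,0,0],-1],[[0,0,-0.9],[0,0,0],-1],[[0,0,-0.9],[0,0,0],-1],[[0,0,0],[0,0,-0.75],-1],[[0,0,0],[0,0,-0.67],-1],[[0,0,0],[0,0,0],-1]]'; python3 -c "
from h import *
st();go(462.2,197.5,130,-5.3)"
```

```text
clock: 13.52
ee_pos: [0.6443, 0.232, 0.1303]
tool_rot: [-0.0, 0.999, -0.044, 0.0]
ft_force: [-0.2, -0.3, -1.7]
width: 0.0206
gripper_force: 39.2
t 13.52 tcp [644.3 232.  130.3] phi -5.1 tilt [0.04 0.02] w 20.6 g 39.19681090861559 F [-0.2 -0.3 -1.7]
shift [-5.94  1.68  0.  ] turn [-0.   -0.01  0.04]
```

```bash
python3 -m handwheel '[[[-0.6,0.56,0],[0,0,0.04],-1],[[-0.7,0.56,0],[0,0,0],-1],[[-0.8,0.56,0],[0,0,0],-1],[[-0.9,0,0],[0,0,0],-1],[[-0.9,0,0],[0,0,0],-1],[[-0.9,0,0],[0,0,0],-1],[[-0.7,0,0],[0,0,0],-1],[[-0.44,0,0],[0,0,0],-1],[[0,0,0],[0,0,0],-1],[[0,0,0],[0,0,0],-1]]'; python3 - <<'E'
from h import *
st();go(462.2,197.5,39,-5.3)
w=optics.camera("wrist");cv2.imwrite("pics/w6.png",w["frame"][:,:,::-1])
E
```

```text
clock: 14.35
ee_pos: [0.4624, 0.1989, 0.1298]
tool_rot: [-0.0, 0.999, -0.048, 0.0]
ft_force: [0.2, 0.2, -0.4]
width: 0.0205
gripper_force: 39.2
t 14.35 tcp [462.4 198.9 129.8] phi -5.5 tilt [0.04 0.01] w 20.5 g 39.23442363739014 F [ 0.2  0.2 -0.4]
shift [-0.    0.05  3.03] turn [-0.   -0.01 -0.03]
```

View pics/w6.png

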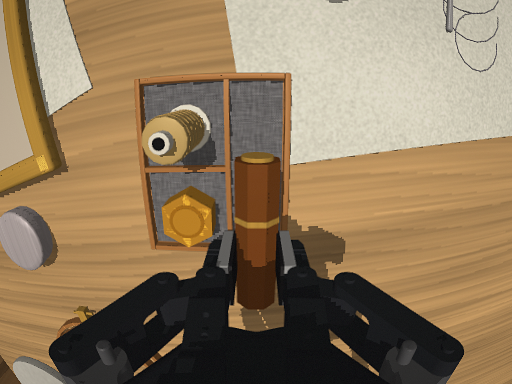

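The wax (189,217) and cop (185,130) both sit in their compartments. The needle case is held parallel to the slot, whose far end lies between the divider (228,80) and the outer wall (290,75).

```bash
python3 - <<'E'
from h import *
a=wback((137,80),.012);b=wback((291,73),.012);d=wback((227,80),.012);d2=wback((230.5,200),.012)
print(a,b,np.linalg.norm(a-b),d,d2,"yaw",np.degrees(np.arctan2(*(d-d2)[1::-1])))
# slot centre line is 24 mm to -y of divider centre line
u=(d-d2)[:2]/np.linalg.norm(d-d2);n=np.array([u[1],-u[0]]);t=state()["ee_pos"]*1000 if hasattr(state()["ee_pos"],'shape') else np.array(state()["ee_pos"])*1000
print("tcp right of divider line",(t[:2]-d2[:2])@n)
E
```

```text
[568.5 287.2  12. ] [557.9 163.4  12. ] 124.2529677713977 [557.  213.4  12. ] [458.5 221.9  12. ] yaw -4.932087428264855
tcp right of divider line 22.430899610693206
```

```bash
python3 -m handwheel '[[[0,0.05,0.7],[0,0,0],-1],[[0,0,0.8],[0,0,0],-1],[[0,0,0.7],[0,0,0],-1],[[0,0,0.5],[0,0,0],-1],[[0,0,0.31],[0,0,0],-1],[[0,0,0],[0,0,0],-1],[[0,0,0],[0,0,0],-1]]';python3 -c "
from h import *
st()"
```

```text
clock: 14.98
ee_pos: [0.4633, 0.1973, 0.0391]
tool_rot: [-0.0, 0.999, -0.048, 0.0]
ft_force: [-0.4, 0.1, -0.6]
width: 0.0205
gripper_force: 42.0
t 14.98 tcp [463.3 197.3  39.1] phi -5.5 tilt [0.03 0.01] w 20.5 g 41.98625547811389 F [-0.4  0.1 -0.6]
```

```bash
python3 -m handwheel '[[[0,0,0.02],[0,0,0],-1],[[0,0,0],[0,0,0],-1],[[0,0,0],[0,0,0],-0.2],[[0,0,0],[0,0,0],-0.2],[[0,0,0],[0,0,0],-0.2],[[0,0,-0.3],[0,0,0],-0.2],[[0,0,-0.9],[0,0,0],-0.2],[[0,0,-0.9],[0,0,0],-0.2],[[0,0,-0.9],[0,0,0],-0.2],[[0,0,-0.6],[0,0,0],1]]';  python3 - <<'E'
from h import *
st();go(658,119.5,150,0)
w=optics.camera("wrist");cv2.imwrite("pics/w7.png",w["frame"][:,:,::-1])
E
```

```text
clock: 15.82
ee_pos: [0.4626, 0.1975, 0.1499]
tool_rot: [-0.0, 0.999, -0.048, 0.001]
ft_force: [0.5, 1.0, 0.2]
width: 0.0448
gripper_force: 0.0
t 15.82 tcp [462.6 197.5 149.9] phi -5.4 tilt [0.15 0.05] w 44.8 g 0.0 F [0.5 1.  0.2]
shift [6.73 1.97 0.01] turn [-0.01 -0.03 -0.95]
```

View pics/w7.png

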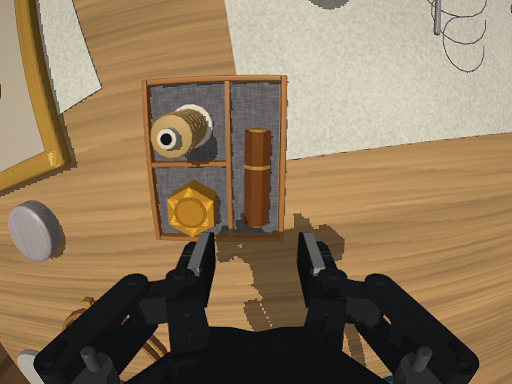

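Tray_three is complete: the needle case lies in the slot at (257,178), the wax is at (191,208) and the cop at (182,130). The reel is next.

```bash
python3 -m handwheel '[[[0.84,0.25,0],[0,0,0],1],[[0.84,0.25,0],[0,0,0],1],[[0.84,0.25,0],[0,0,0],1],[[0.84,0.25,0],[0,0,0],1],[[0.84,0.25,0],[0,0,0],1],[[0.84,0.25,0],[0,0,0],1],[[0.84,0.25,0],[0,0,0],1],[[0.84,0.22,0],[0,0,0],1],[[0,0,0],[0,0,-0.95],1],[[0,0,0],[0,0,0],1]]'; python3 - <<'E'
from h import *
st();go(657.5,119.5,36,0)
E
```

```text
clock: 16.7
ee_pos: [0.6581, 0.1184, 0.1469]
tool_rot: [-0.0, 1.0, 0.001, 0.0]
ft_force: [0.1, -0.3, -1.0]
width: 0.0855
gripper_force: 0.0
t 16.7 tcp [658.1 118.4 146.9] phi 0.1 tilt [0.04 0.01] w 85.5 g 0.0 F [ 0.1 -0.3 -1. ]
shift [-0.02 -0.04  3.7 ] turn [-0.   -0.01  0.02]
```

```bash
python3 -m handwheel '[[[0,-0.04,0.7],[0,0,0],1],[[0,0,0.8],[0,0,0],1],[[0,0,0.8],[0,0,0],1],[[0,0,0.7],[0,0,0],1],[[0,0,0.5],[0,0,0],1],[[0,0,0.2],[0,0,0],1],[[0,0,0],[0,0,0],1]]'; python3 -m handwheel '[[[0,0,0],[0,0,0],-1],[[0,0,0],[0,0,0],-1],[[0,0,0],[0,0,0],-1],[[0,0,0],[0,0,0],-1],[[0,0,0],[0,0,0],-1],[[0,0,0],[0,0,0],-1],[[0,0,0],[0,0,0],-1]]' 40; python3 -c "
from h import *
st()"; python3 -m handwheel '[[[0,0,-0.5],[0,0,0],-1],[[0,0,-0.9],[0,0,0],-1],[[0,0,-0.9],[0,0,0],-1],[[0,0,-0.7],[0,0,0],-1],[[0,0,0],[0,0,0],-1]]'; python3 -c "
from h import *
st();go(447,-240,125,2)"
```

```text
clock: 17.28
ee_pos: [0.6547, 0.1207, 0.0343]
tool_rot: [0.0, 1.0, -0.001, -0.002]
ft_force: [-0.5, 0.2, 0.1]
width: 0.0854
gripper_force: 0.0
clock: 17.87
ee_pos: [0.658, 0.1206, 0.0375]
tool_rot: [-0.0, 1.0, -0.0, 0.001]
ft_force: [-0.6, 0.4, 6.6]
width: 0.049
gripper_force: 41.6
t 17.87 tcp [658.  120.6  37.5] phi -0.0 tilt [0.15 0.02] w 49.0 g 41.61786139011383 F [-0.6  0.4  6.6]
clock: 18.28
ee_pos: [0.6603, 0.1207, 0.1313]
tool_rot: [-0.0, 1.0, -0.0, 0.004]
ft_force: [1.1, -0.7, 0.1]
width: 0.049
gripper_force: 41.6
t 18.28 tcp [660.3 120.7 131.3] phi -0.0 tilt [0.51 0.05] w 49.0 g 41.604437828063965 F [ 1.1 -0.7  0.1]
shift [-7.11 12.03  0.14] turn [-0.01 -0.09 -0.35]
```

```bash
python3 -m handwheel '[[[-0.5,0.86,0],[0,0,0],-1],[[-0.5,0.86,0],[0,0,0],-1],[[-0.5,0.86,0],[0,0,0],-1],[[-0.5,0.86,0],[0,0,0],-1],[[-0.5,0.86,0],[0,0,0],-1],[[-0.5,0.86,0],[0,0,0],-1],[[-0.5,0.86,0],[0,0,0],-1],[[-0.5,0.86,0],[0,0,0],-1],[[-0.5,0.86,0],[0,0,0],-1],[[-0.5,0.86,0],[0,0,0],-1]]'; python3 -m handwheel '[[[-0.5,0.86,0],[0,0,0],-1],[[-0.5,0.86,0],[0,0,0],-1],[[-0.5,0.86,0],[0,0,0],-1],[[-0.5,0.84,0],[0,0,0],-1],[[0,0,0],[0,0,-0.35],-1],[[0,0,0],[0,0,0],-1],[[0,0,0],[0,0,0],-1]]'; python3 - <<'E'
from h import *
st();go(447,-240,41.5,2)
w=optics.camera("wrist");cv2.imwrite("pics/w8.png",w["frame"][:,:,::-1])
E
```

```text
clock: 19.12
ee_pos: [0.5057, -0.1385, 0.1255]
tool_rot: [-0.0, 1.0, -0.0, -0.0]
ft_force: [-1.0, -0.6, -2.4]
width: 0.0488
gripper_force: 41.7
clock: 19.7
ee_pos: [0.4465, -0.2401, 0.1255]
tool_rot: [-0.0, 1.0, 0.016, -0.0]
ft_force: [0.1, 0.6, -1.2]
width: 0.049
gripper_force: 41.8
t 19.7 tcp [ 446.5 -240.1  125.5] phi 1.9 tilt [-0.02  0.04] w 49.0 g 41.7728716135025 F [ 0.1  0.6 -1.2]
shift [0.02 0.   2.8 ] turn [-0.01  0.   -0.02]
```

View pics/w8.png

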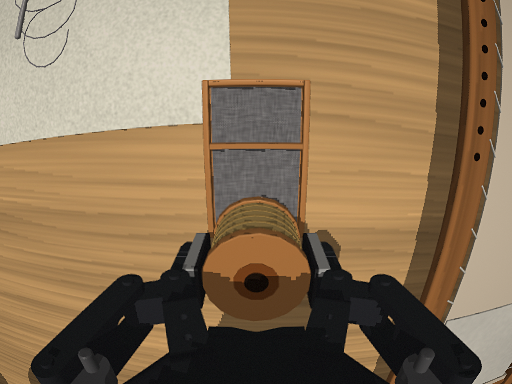

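The reel is held upright. Tray_two's far corners are at (203,81) and (310,81), and the divider is at rows 144–150, centred at (256,147).

```bash
python3 - <<'E'
from h import *
a,b,d=wback((203,81),.012),wback((310,81),.012),wback((256,147),.012);print(a,b,np.linalg.norm(a-b),d,"yaw",90+np.degrees(np.arctan2(*(b-a)[1::-1])))
yaw=np.radians(2);sq=d[:2]-39*np.array([np.cos(yaw),np.sin(yaw)]);na=d[:2]+25*np.array([np.cos(yaw),np.sin(yaw)]);print("square",sq,"narrow",na)
go(*sq,42,2)
E
```

```text
[ 536.2 -195.2   12. ] [ 539.  -277.2   12. ] 82.04779095137175 [ 485.2 -237.6   12. ] yaw 1.9556813975228522
square [ 446.22375775 -238.96108037] narrow [ 510.18477068 -236.72751258]
shift [-0.02 -0.02  2.79] turn [-0.01  0.   -0.01]
```

```bash
python3 -m handwheel '[[[0,-0.02,0.7],[0,0,0],-1],[[0,0,0.7],[0,0,0],-1],[[0,0,0.7],[0,0,0],-1],[[0,0,0.4],[0,0,0],-1],[[0,0,0.28],[0,0,0],-1],[[0,0,0],[0,0,0],-1],[[0,0,0],[0,0,0],-1],[[0,0,0],[0,0,0],-1]]';python3 -c "
from h import *
st()"
```

```text
clock: 20.42
ee_pos: [0.4474, -0.2392, 0.0426]
tool_rot: [0.0, 1.0, 0.018, 0.0]
ft_force: [-0.8, -1.0, -0.7]
width: 0.0489
gripper_force: 43.1
t 20.42 tcp [ 447.4 -239.2   42.6] phi 2.0 tilt [ 0.02 -0.01] w 48.9 g 43.09178352355957 F [-0.8 -1.  -0.7]
```

```bash
python3 -m handwheel '[[[0,0,0.03],[0,0,0],-1],[[0,0,0],[0,0,0],-1],[[0,0,0],[0,0,0],-1],[[0,0,0],[0,0,0],0.7],[[0,0,0],[0,0,0],0.7],[[0,0,0],[0,0,0],0.7],[[0,0,-0.3],[0,0,0],0.7],[[0,0,-0.9],[0,0,0],0.7],[[0,0,-0.9],[0,0,0],0.7],[[0,0,-0.9],[0,0,0],1]]';  python3 - <<'E'
from h import *
st();go(647,-128.5,140,2)
E
```

```text
clock: 21.25
ee_pos: [0.4464, -0.2393, 0.1328]
tool_rot: [-0.0, 1.0, 0.017, -0.0]
ft_force: [0.6, -0.2, -0.6]
width: 0.0827
gripper_force: 0.0
t 21.25 tcp [ 446.4 -239.3  132.8] phi 2.0 tilt [-0.05  0.04] w 82.7 g 0.0 F [ 0.6 -0.2 -0.6]
shift [ 6.81 -3.46 -0.24] turn [-0.01  0.01 -0.  ]
```

```bash
python3 -m handwheel '[[[0.85,-0.43,0],[0,0,0],1],[[0.85,-0.43,0],[0,0,0],1],[[0.85,-0.43,0],[0,0,0],1],[[0.85,-0.43,0],[0,0,0],1],[[0.85,-0.43,0],[0,0,0],1],[[0.85,-0.43,0],[0,0,0],1],[[0.85,-0.43,0],[0,0,0],1],[[0.86,-0.43,0],[0,0,0],1],[[0,0,0],[0,0,0],1],[[0,0,0],[0,0,0],1]]'; python3 - <<'E'
from h import *
st();go(647,-128.5,33,2)
w=optics.camera("wrist");cv2.imwrite("pics/w9.png",w["frame"][:,:,::-1])
E
```

```text
clock: 22.08
ee_pos: [0.6485, -0.1285, 0.1319]
tool_rot: [0.0, 1.0, 0.018, 0.0]
ft_force: [-1.3, -0.2, 1.0]
width: 0.0855
gripper_force: 0.0
t 22.08 tcp [ 648.5 -128.5  131.9] phi 2.1 tilt [ 0.04 -0.01] w 85.5 g 0.0 F [-1.3 -0.2  1. ]
shift [-0.05 -0.    3.3 ] turn [ 0.   -0.01  0.02]
```

View pics/w9.png

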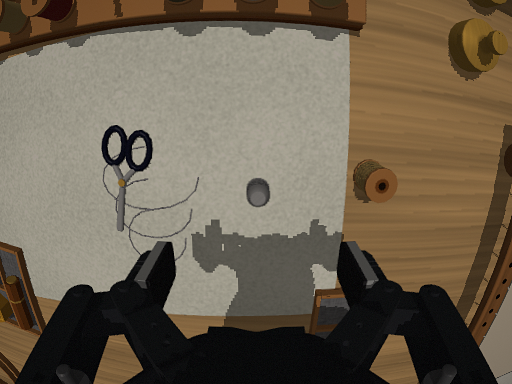

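The thimble top is at about (258,194), between the fingers.

```bash
python3 -c "
from h import *
m=wback((258,193),.026);print(m);go(m[0],m[1],31,2)"; python3 -m handwheel '[[[0,0,0.7],[0,0,0],1],[[0,0,0.8],[0,0,0],1],[[0,0,0.7],[0,0,0],1],[[0,0,0.6],[0,0,0],1],[[0,0,0.4],[0,0,0],1],[[0,0,0.16],[0,0,0],1],[[0,0,0],[0,0,0],1]]'; python3 -m handwheel '[[[0,0,0],[0,0,0],-1],[[0,0,0],[0,0,0],-1],[[0,0,0],[0,0,0],-1],[[0,0,0],[0,0,0],-1],[[0,0,0],[0,0,0],-1],[[0,0,0],[0,0,0],-1],[[0,0,0],[0,0,0],-1],[[0,0,0],[0,0,0],-1],[[0,0,0],[0,0,0],-1]]' 25; python3 -c "
from h import *
st()"
```

```text
[ 650.1 -129.7   26. ]
shift [0.1  0.03 3.36] turn [-0.    0.01  0.01]
clock: 22.72
ee_pos: [0.6459, -0.1296, 0.0298]
tool_rot: [-0.0, 1.0, 0.017, -0.001]
ft_force: [0.2, 0.3, -0.0]
width: 0.0854
gripper_force: 0.0
clock: 23.47
ee_pos: [0.6478, -0.1294, 0.0314]
tool_rot: [0.0, 1.0, 0.017, 0.0]
ft_force: [-0.9, 0.8, 5.3]
width: 0.0178
gripper_force: 24.9
t 23.47 tcp [ 647.8 -129.4   31.4] phi 2.0 tilt [ 0.05 -0.01] w 17.8 g 24.852254637808073 F [-0.9  0.8  5.3]
```

```bash
python3 -m handwheel '[[[0,0,-0.4],[0,0,0],-1],[[0,0,-0.8],[0,0,0],-1],[[0,0,-0.9],[0,0,0],-1],[[0,0,-0.9],[0,0,0],-1],[[0,0,0],[0,0,0],-1]]'; python3 -c "
from h import *
st();go(510,-236.7,120,2)"
```

```text
clock: 23.88
ee_pos: [0.651, -0.1303, 0.127]
tool_rot: [0.001, 1.0, 0.017, 0.004]
ft_force: [0.9, -0.8, 1.3]
width: 0.0178
gripper_force: 24.6
t 23.88 tcp [ 651.  -130.3  127. ] phi 2.0 tilt [ 0.51 -0.15] w 17.8 g 24.607240242767148 F [ 0.9 -0.8  1.3]
shift [-4.82  3.38  0.2 ] turn [ 0.03 -0.09  0.  ]
```

```bash
python3 -m handwheel '[[[-0.68,0.48,0],[0,0,0],-1],[[-0.68,0.48,0],[0,0,0],-1],[[-0.68,0.48,0],[0,0,0],-1],[[-0.68,0.48,0],[0,0,0],-1],[[-0.68,0.48,0],[0,0,0],-1],[[-0.68,0.48,0],[0,0,0],-1],[[-0.66,0.48,0],[0,0,0],-1],[[0,0,0],[0,0,0],-1],[[0,0,0],[0,0,0],-1],[[0,0,0],[0,0,0],-1]]'; python3 - <<'E'
from h import *
st();go(510,-236.7,35.7,2)
w=optics.camera("wrist");cv2.imwrite("pics/w10.png",w["frame"][:,:,::-1])
E
```

```text
clock: 24.72
ee_pos: [0.5093, -0.235, 0.1209]
tool_rot: [-0.0, 1.0, 0.017, 0.0]
ft_force: [0.2, -0.3, 0.1]
width: 0.018
gripper_force: 24.6
t 24.72 tcp [ 509.3 -235.   120.9] phi 2.0 tilt [0.04 0.  ] w 18.0 g 24.606039081554627 F [ 0.2 -0.3  0.1]
shift [0.02 0.06 2.84] turn [-0.   -0.01 -0.01]
```

View pics/w10.png

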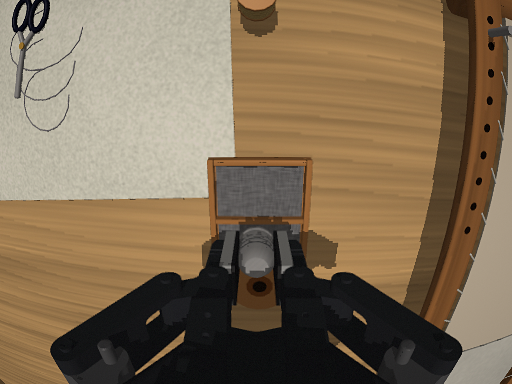

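The thimble is held upright at (257,250), and the narrow compartment spans (215,165) to (305,218). It is aligned, so I'll lower it.

```bash
python3 -m handwheel '[[[0.02,0.06,0.7],[0,0,0],-1],[[0,0,0.8],[0,0,0],-1],[[0,0,0.6],[0,0,0],-1],[[0,0,0.45],[0,0,0],-1],[[0,0,0.28],[0,0,0],-1],[[0,0,0],[0,0,0],-1],[[0,0,0],[0,0,0],-1],[[0,0,0],[0,0,0],-1]]';python3 -c "
from h import *
st()"
```

```text
clock: 25.43
ee_pos: [0.5103, -0.2366, 0.036]
tool_rot: [0.0, 1.0, 0.018, 0.0]
ft_force: [0.5, -0.7, 0.1]
width: 0.0179
gripper_force: 27.9
t 25.43 tcp [ 510.3 -236.6   36. ] phi 2.0 tilt [ 0.04 -0.02] w 17.9 g 27.941163240375317 F [ 0.5 -0.7  0.1]
```

```bash
python3 -m handwheel '[[[0,0,0.02],[0,0,0],-1],[[0,0,0],[0,0,0],-1],[[0,0,0],[0,0,0],-0.2],[[0,0,0],[0,0,0],-0.2],[[0,0,0],[0,0,0],-0.2],[[0,0,-0.3],[0,0,0],-0.2],[[0,0,-0.9],[0,0,0],-0.2],[[0,0,-0.9],[0,0,0],-0.2],[[0,0,-0.9],[0,0,0],-0.2],[[0,0,-0.9],[0,0,0],1]]'; python3 -m handwheel '[[[0.9,0.4,-0.5],[0,0,0],1],[[0.9,0.4,-0.5],[0,0,0],1],[[0.9,0.4,-0.5],[0,0,0],1],[[0.9,0.4,-0.5],[0,0,0],1],[[0.9,0,-0.5],[0,0,0],1],[[0.9,0,-0.5],[0,0,0],1],[[0,0,0],[0,0,0],1],[[0,0,0],[0,0,0],1]]'; python3 - <<'E'
from h import *
st();t=optics.camera("top")["frame"][:,:,::-1];s=optics.camera("side")["frame"][:,:,::-1]
A=cv2.resize(t[115:285,105:405],(760,430),interpolation=3)
B=cv2.resize(s[270:384,170:330],(228,162),interpolation=3)
C=cv2.resize(s[120:250,140:300],(228,162),interpolation=3)
im=np.zeros((594,760,3),np.uint8);im[:430]=A;im[430:592,:228]=B;im[430:592,240:468]=C;cv2.imwrite("pics/fin.png",im)
E
```

```text
clock: 26.27
ee_pos: [0.5092, -0.2367, 0.154]
tool_rot: [-0.0, 1.0, 0.017, -0.0]
ft_force: [-0.2, 0.0, -0.7]
width: 0.045
gripper_force: 0.0
clock: 26.93
ee_pos: [0.6744, -0.2792, 0.2436]
tool_rot: [0.001, 1.0, 0.018, 0.001]
ft_force: [-0.6, -0.1, -0.4]
width: 0.0853
gripper_force: 0.0
t 26.93 tcp [ 674.4 -279.2  243.6] phi 2.1 tilt [ 0.13 -0.07] w 85.3 g 0.0 F [-0.6 -0.1 -0.4]
```

View pics/fin.png

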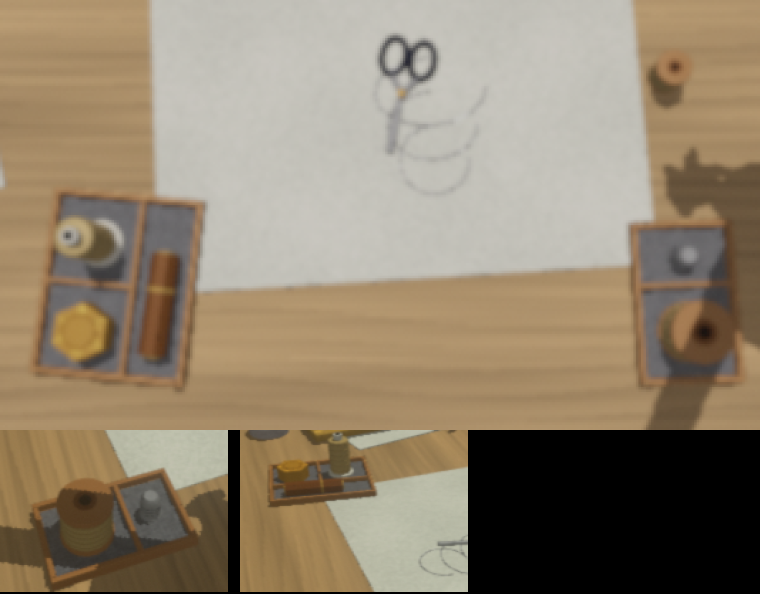

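In the final view, all five items sit in their compartments: cop (95,240), wax (82,330), needle case (158,305), reel (698,333) and thimble (685,256). The scissors and small reel have not moved, and the arm is clear.

```bash
python3 -c "
from rig import r
print(r.close_job())"
```

```text
the job is handed in; nothing more can be done
None
```

Both kits are made up and the job is handed in after about 27 s of robot time; the final pictures show all five items in their compartments and the small reel and scissors where they were.

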